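# Lock the pump cover with its quarter-turn stud

## Robot

A 7-joint arm with a two-finger parallel gripper is mounted at the origin on the work surface. World frame = base frame: x ahead of the robot, y to its left, z up, the work surface at z = 0. Lengths are in m, angles in rad, forces in N, time in s.
With the tool pointing down it reaches from about 0.4 to 0.85 m from the base axis. Payload 4.5 kg.
Tool frame: the origin (TCP) lies on the front face of the gripper's body, between the roots of the fingers; the fingertips stand 73 mm ahead of it and the grasp point (between the pads) lies 54 mm ahead of it; x points along the fingers, y is the direction in which the jaws open and shut, and the axes are right-handed (so a half turn about x gives the same grasp; the last joint's range is limited). The gripper opens to 85 mm and grips with 20 to 120 N. Pads are 22 mm wide; open, the fingers measure 114 mm over their backs; the gripper's body (76 mm by 85 mm) begins 54 mm behind the grasp point. The pads swing forward as they close: fully open they stand 13 mm farther back than shut.
Start: joints at [-1.209, 0.689, -0.195, 1.565, 0.157, 0.902, -0.215], TCP at [0.201, 0.592, 0.304] pointing down, gripper open.
Joint ranges: [-3.01, 3.01], [-0.46, 2.08], [-1.47, 1.51], [0.13, 2.56], [-1, 4.14], [0.04, 2.09], [-2.66, 2.66]. Speed limits (rad/s): [2.57, 2.57, 3.14, 3.14, 3.14, 3.14, 3.14].

## Interface

Orientations are given as [roll, pitch, yaw] about the fixed x, y, z axes, in that order (R = Rz(yaw) Ry(pitch) Rx(roll)).
In Python, from workcell import observe, grab_frame, camera_model, job, nets gives the robot as it stands.
- The arm moves only by the tool apply_moves, never from a script. Its argument "steps" is a list of rows, each an object of numbers: "x", "y", "z": the shift along the tool's x, y, z in m; "roll": the turn about the tool's x in degrees. In form: [{"x": .., "y": .., "z": .., "roll": ..}, ...]. A call has 1 to 8 rows; each row is the pose to reach, as a shift and turn from the pose measured when the call began, along the tool's axes at that moment; what a row does not reach only later rows make up. A row lasts 1/10 s, in which the tool goes at most 50 mm and 8.59 degrees, less where a joint would pass 70% of its speed; a pose out of reach is approached as far as the arm can. A call with a gripper value outside its range is refused whole. "claw" is the opening, from 0 (shut) to 1 (fully open), set as the call begins (left out, the last holds). The fingers move at their own pace and stop on an object; "grip_force" is the grip in N (left out, the last holds). Time passes only in rows, so rows that repeat a pose let the fingers close. It gives the time, the measured TCP pose, the force and the opening at its end, in the units of the state.
- observe(): the state, without advancing time (a new reading comes with each control period).
- grab_frame(name): name is "side" or "top"; returns the picture (384x512x3 uint8, red, green, blue); there is no depth.
- camera_model(name): a dict with "vertical_fov" (degrees; the focal length in pixels is half the picture's height over the tangent of half this angle, whatever the lens; pixels are square), "cx", "cy" (the principal point, pixels), "R" (3x3) and "t" (3): a world point X has camera coordinates R X + t. Camera axes: x right, y down, z forward; pixel columns grow to the right and rows downward; lengths in m; the calibration is good to about 2 mm. A picture is of the moment at which its call begins. camera_model takes no time and is no camera call.
- job.job_done(): hands the job in, once; it reports no verdict.
Trained networks look in the newest picture that a camera, given by its name, has taken for a name from the list of things; names that differ only in an ending like _2 or _b are one class to them, and where a whole thing is asked for, a point or a joint stands for the part that bears it (a point fixed in the world has none). Each returns a list of dicts, best first, with "p" (0 to 1); they miss things now and then, are a little off and sometimes report something else, mostly with a low value. They report only what shows in the picture. A call takes as long as a camera call.
- nets.find_in(camera, label): "bbox" ([left, top, width, height] in pixels, round what is visible of it).
The state is a dict: "t": time; "joints": joint angles; "qd": joint speeds; "joint_torque": joint torques, N m; "position": TCP position; "tcp_rot": TCP orientation; "wrist_force": force on the tool from outside, world axes, zero at the start; "moment": the same for the moment, N m; "opening": opening from 0.0 (shut) to 1.0 (fully open).
Only numpy, scipy, OpenCV 4.12 (cv2) and the standard library are available. Lean on these libraries where they do the work, as an engineer would, in place of code of your own. Each camera call takes 0.05 s, during which the arm holds its last target.

## Task

The pump's cover plate is lying loose on its springy seal. Take the quarter-turn stud with the flat wing out of the white parts block, put it through the hole in the cover into the slot below (feel for it, the slotted plate floats a little), push it in gently and turn it a quarter turn clockwise (seen from above), so that it catches and holds the cover down by itself when you let go. Do not force it, and leave the other things on the bench alone.

Things in the scene. Friction and masses are not known exactly. Their poses are not given: they have to be found in the camera images.
- stud_grip (a point): Centre of the grip wing of the loose steel stud (about 100 g; sizes here and below in mm). The wing is an upright plate 36 long (x) x 12 thick (y) x 28 tall (z) on a round head 62 across, 6 thick. This point is 14 above the head's top, 20 above its underside,. A half turn is no difference. It starts upright in either seat of the block, wing within 0.6 rad of the block's x axis.
- stud_bar (a point): On the same stud, middle of the top face of the cross bar on its 8 thick shank, 14 below the head's underside and 34 below stud_grip; same axes. The bar is parallel to the wing: 28 long (x), 8 wide (y); its V-shaped bottom is 8 lower.
- slot (a point): Middle of the pump's deck, on its top face, 80 above the bench; z up. Here, under the cover's hole, is a slot 31 long (x), 10 wide (y) in a floating plate: its true centre lies up to 6 off this point in x and 3.5 in y; find it by feel or sight. The plate is 7 thick: the stud can turn only with stud_bar 7 or more below this point; clockwise from above (yaw falls), to a stop at 90 degrees.
- cover: Aluminium cover plate 164 x 144 x 5 over the slot, a 48 round hole in its middle; origin at the centre of its underside. It slides straight down on a springy seal: free 8 above the deck, locked 5, stud can turn at 2 (about 9 N: 3 N to start, then 1 N per mm), hard stop at 0. Released there after the quarter turn, it rises to 5 and the stud's bar catches in a notch. Over 35 N is too much.
- pump: Pump head lying on its back, fixed: white box 170 (x) x 150 (y) x 80 high, two pipe stubs 45 long at its +x side, two thin dowels up to 100 above the bench at opposite corners. Origin at the centre of its underside. The slotted steel deck is its top, under the cover.
- block: White plastic parts block 64 (x) x 150 (y) x 34 high, fixed; origin at the centre of its underside. Two 35 wide round holes at y = -40 and +40 hold stud and plug, in either order, their heads resting on its top.
- plug: Bystander in the other seat of the block: a steel plug with the same 62 head but a round knob 24 across and 24 tall, no wing and no cross bar. Origin at the head's underside.
- jar_a: Bystander, loose on the bench: amber bottle 48 across, 120 tall. Origin at the centre of its underside.
- jar_b: Bystander, loose on the bench: amber jar 60 across, 75 tall. Origin at the centre of its underside.
- tin: Bystander, loose on the bench: flat tin 68 across, 26 tall. Origin at the centre of its underside.
- cap_a: Bystander, loose on the bench: yellow bottle cap 36 across, 16 tall. Origin at the centre of its underside.
- cap_b: Bystander, loose on the bench: yellow bottle cap 36 across, 16 tall. Origin at the centre of its underside.
- clamp: Bystander, loose on the bench: steel ring 42 across, 12 tall. Origin at the centre of its underside.
- driver: Bystander, loose on the bench: screwdriver lying flat. Origin at the centre of its underside.

How it is judged:
By the outcome, as a careful person would: the job done as asked, in the order asked, and still so for the second after the job is handed in, with the robot touching nothing.
It also fails if it takes over 67 s, if anything falls off the work surface, if the arm or the gripper's body presses on something with over 40 N, if the wrist force passes 120 N, or if a joint passes its speed limit or range.

## Working session

There is one attempt and no reset: what is moved stays moved. The work goes in short steps, Python scripts to look and compute and a tool call to move; the robot and the scene stay as the last step left them, time stands still between calls to the robot, and variables do not carry over. Pictures are saved under pics/ and viewed, and the job is handed in when it is done.

Besides the shell and the picture viewer there is one more tool, called after "Request:" as name(argument=value, ...) on one line, values as JSON. apply_moves: Moves the arm, as the interface text tells. Its arguments: {"type":"object","properties":{"steps":{"type":"array"},"claw":{"type":"number"},"grip_force":{"type":"number"}},"required":["steps"]}

```bash
mkdir -p pics; ls
cat > h.py <<'E'
import numpy as np, cv2
from workcell import observe, grab_frame, camera_model, job, nets
def save(cam,name,crop=None,scale=1):
    im=np.array(grab_frame(cam)); 
    if crop: l,t,w,h=crop; im2=im[t:t+h,l:l+w]
    else: im2=im
    im2=cv2.resize(im2,None,fx=scale,fy=scale,interpolation=cv2.INTER_CUBIC)
    cv2.imwrite('pics/'+name,im2[:,:,::-1]); np.save('pics/'+name+'.npy',im); return im
def cam(c):
    m=camera_model(c); f=192/np.tan(np.radians(m['vertical_fov'])/2); return m,f,np.array(m['R']),np.array(m['t'])
def proj(c,X):
    m,f,R,t=cam(c); p=R@np.array(X)+t; return np.array([m['cx']+f*p[0]/p[2],m['cy']+f*p[1]/p[2]])
def ray(c,u,v):
    m,f,R,t=cam(c); d=R.T@np.array([(u-m['cx'])/f,(v-m['cy'])/f,1]); return -R.T@t,d
def atz(c,u,v,z):
    o,d=ray(c,u,v); return o+d*(z-o[2])/d[2]
E
python3 - <<'E'
from h import *
for c in('side','top'):
    m=camera_model(c); print(m)
    save(c,c+'1.png',scale=1.5)
for c in('side','top'):
  for l in ('stud_grip','stud_bar','slot','cover','pump','block','plug'):
    print(c,l,[(np.round(d['bbox']).tolist(),round(d['p'],2)) for d in nets.find_in(c,l)[:3]])
s=observe();print(s)
E
```

```text
pics
{'vertical_fov': 56.25877621214674, 'cx': 253.4469914720146, 'cy': 189.80333463464842, 'R': array([[ 0.85805162, -0.51356038,  0.00177287],
       [-0.28161842, -0.47340647, -0.83461211],
       [ 0.42946301,  0.71564101, -0.55083525]]), 't': array([-0.51067093,  0.21024417,  1.01559674])}
{'vertical_fov': 52.449866125283734, 'cx': 252.1632518725804, 'cy': 187.0762457407483, 'R': array([[-0.01471703, -0.99961129, -0.02367869],
       [-0.98467816,  0.01860433, -0.17338627],
       [ 0.1737594 ,  0.02076416, -0.98456921]]), 't': array([-0.00466208,  0.59502859,  1.0676285 ])}
side stud_grip [([254.0, 237.0, 22.0, 15.0], 0.62), ([157.0, 160.0, 28.0, 12.0], 0.61), ([252.0, 207.0, 8.0, 6.0], 0.55)]
side stud_bar [([251.0, 234.0, 21.0, 20.0], 0.86), ([198.0, 157.0, 64.0, 44.0], 0.29)]
side slot [([200.0, 159.0, 63.0, 45.0], 0.61)]
side cover [([202.0, 159.0, 48.0, 24.0], 0.84)]
side pump [([201.0, 156.0, 60.0, 50.0], 0.78)]
side block [([232.0, 229.0, 46.0, 37.0], 0.84)]
side plug [([233.0, 224.0, 23.0, 19.0], 0.82)]
top stud_grip [([327.0, 221.0, 18.0, 19.0], 0.79)]
top stud_bar [([
[... 222 characters left out ...]
p plug [([296.0, 221.0, 22.0, 22.0], 0.75)]
{'t': 0.8, 'joints': array([-1.20921324,  0.68908983, -0.19454759,  1.56528016,  0.15728355,
        0.90249715, -0.21509332]), 'qd': array([-0.00080252,  0.00030584, -0.00131023, -0.00160765, -0.00190077,
       -0.00111607, -0.00023563]), 'joint_torque': array([ 9.67504202e-04, -5.39504170e+01, -1.26675177e+00, -1.58874911e+01,
        9.94561444e-03,  1.11053396e-03, -9.62256365e-06]), 'position': array([0.20122291, 0.59175154, 0.30392704]), 'tcp_rot': array([1.50827574, 1.57069186, 1.18046862]), 'wrist_force': array([-0.37395609, -0.50540183, -0.44722163]), 'moment': array([ 0.01371766, -0.01699177,  0.02508371]), 'opening': 0.9987480803687013}
```

View pics/side1.png

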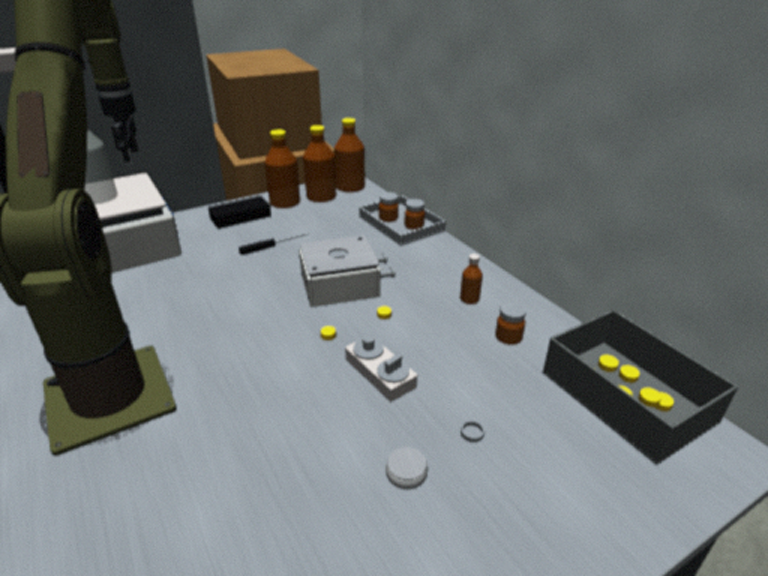

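View pics/top1.png

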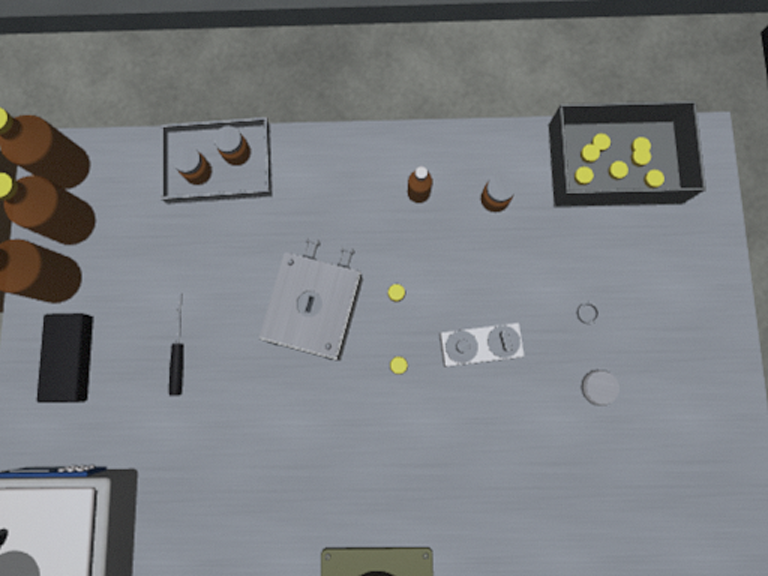

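Run:
```python
import numpy as np,cv2
im=np.load('pics/top1.png.npy'); a=im[150:250,160:360]; cv2.imwrite('pics/tc.png',cv2.resize(a,None,fx=4,fy=4,interpolation=cv2.INTER_CUBIC)[:,:,::-1])
im=np.load('pics/side1.png.npy'); a=im[150:275,190:290]; cv2.imwrite('pics/sc.png',cv2.resize(a,None,fx=4.8,fy=4.8,interpolation=cv2.INTER_CUBIC)[:,:,::-1])
```

```text
(no output)
```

View pics/tc.png

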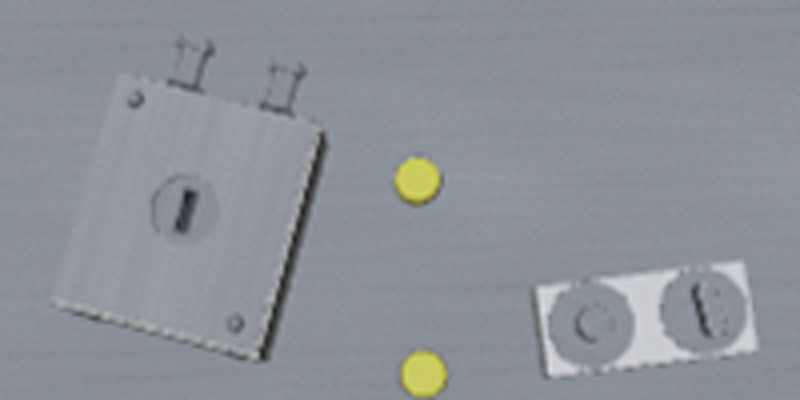

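View pics/sc.png

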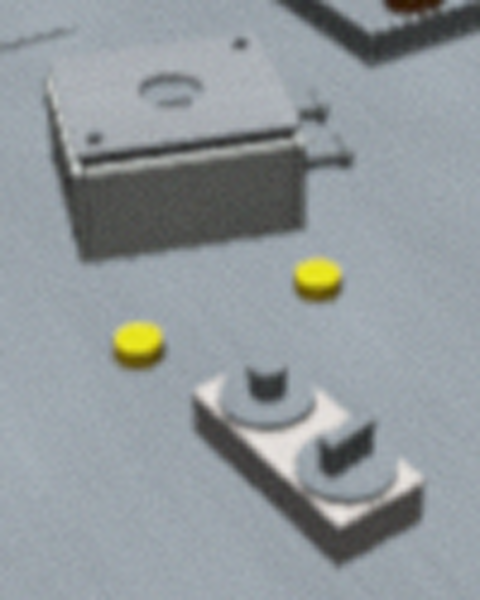

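```bash
cat > ov.py <<'E'
from h import *
def draw(img,c,pts,crop,s,col=(255,0,0)):
    l,t=crop[:2]
    P=np.array([[(proj(c,p)[0]-l+.5)*s-.5,(proj(c,p)[1]-t+.5)*s-.5] for p in pts])
    cv2.polylines(img,[np.round(P*16).astype(np.int32)],True,col,1,cv2.LINE_AA,4)
def circ(x,y,z,r): return [(x+r*np.cos(a),y+r*np.sin(a),z) for a in np.linspace(0,2*np.pi,40)]
def rect(x,y,z,L,W,yaw): 
    c,s=np.cos(yaw),np.sin(yaw); return [(x+c*a-s*b,y+s*a+c*b,z) for a,b in((L/2,W/2),(-L/2,W/2),(-L/2,-W/2),(L/2,-W/2))]
E
cat > a.py <<'E'
from ov import *
def px(u,v): return 160+(u+.5)/4-.5,150+(v+.5)/4-.5
print('stud',atz('top',*px(704,310),.040),'plug',atz('top',*px(591,326),.040),'slot',atz('top',*px(186,211),.08))
cs=[atz('top',*px(*q),.093) for q in((120,73),(327,127),(264,357),(50,303))]
cs=np.array(cs);print(cs, cs.mean(0)); 
d=cs[0]-cs[3];print(np.linalg.norm(d),np.degrees(np.arctan2(d[1],d[0])))
d=cs[1]-cs[2];print(np.linalg.norm(d),np.degrees(np.arctan2(d[1],d[0])))
d=cs[0]-cs[1];print(np.linalg.norm(d),np.degrees(np.arctan2(d[1],d[0])))
for q in((186,190),(186,232)):print(atz('top',*px(*q),.08))
bs=np.array([atz('top',*px(*q),.034) for q in((535,287),(743,261),(758,350),(548,378))]);print(bs,bs.mean(0))
E
python3 a.py
```

```text
stud [ 0.47712206 -0.24955157  0.04      ] plug [ 0.46712145 -0.16920369  0.04      ] slot [0.54903517 0.11375688 0.08      ]
[[0.64552152 0.15883316 0.093     ]
 [0.60424282 0.01417904 0.093     ]
 [0.4466431  0.05840964 0.093     ]
 [0.48553518 0.20470059 0.093     ]] [0.54548566 0.10903061 0.093     ]
0.16643151208060558 -15.997381236847781
0.1636887823478328 -15.676856521969432
0.15042853256544408 74.07330027236591
[0.56383355 0.11384306 0.08      ]
[0.53430654 0.11367111 0.08      ]
[[ 0.49594799 -0.13098649  0.034     ]
 [ 0.51207617 -0.28031407  0.034     ]
 [ 0.44862542 -0.28735371  0.034     ]
 [ 0.43125919 -0.13805722  0.034     ]] [ 0.47197719 -0.20917787  0.034     ]
```

```bash
cat > b.py <<'E'
from ov import *
import sys
P=dict(px=.5455,py=.109,pyaw=-15.9,sx=.549,sy=.1138,bx=.472,by=-.2092,byaw=6.3,stx=.4765,sty=-.2493,styaw=10)
for a in sys.argv[1:]:
    k,v=a.split('='); P[k]=float(v)
r=np.radians
for c,name,crop,s in(('top','top1',(160,150,95,100),8),('top','top1',(285,205,80,50),10),('side','side1',(190,150,80,65),9),('side','side1',(225,215,60,60),10)):
    im=np.load(f'pics/{name}.png.npy');l,t,w,h=crop
    im=np.ascontiguousarray(cv2.resize(im[t:t+h,l:l+w],None,fx=s,fy=s,interpolation=cv2.INTER_CUBIC))
    raw=im.copy()
    D=lambda p,col=(255,0,0):draw(im,c,p,crop,s,col)
    D(rect(P['px'],P['py'],.093,.164,.144,r(P['pyaw'])));D(circ(P['px'],P['py'],.093,.024));D(rect(P['px'],P['py'],.08,.17,.15,r(P['pyaw'])),(0,255,0));D(rect(P['px'],P['py'],0,.17,.15,r(P['pyaw'])),(0,255,0))
    D(rect(P['sx'],P['sy'],.08,.031,.010,r(P['pyaw'])),(0,0,255))
    D(rect(P['bx'],P['by'],.034,.064,.150,r(P['byaw'])),(0,255,0))
    for z in(.040,.034):D(circ(P['stx'],P['sty'],z,.031))
    for z in(.040,.068):D(rect(P['stx'],P['sty'],z,.036,.012,r(P['styaw'])),(255,0,255))
    cv2.imwrite(f'pics/ov_{c}_{l}.png',im[:,:,::-1]); cv2.imwrite(f'pics/raw_{c}_{l}.png',raw[:,:,::-1])
E
python3 b.py; cd pics; python3 -c "
import cv2,numpy as np
for a,b in(('top_285','side_225'),('top_160','side_190')):
    A=cv2.imread(f'ov_{a}.png');B=cv2.imread(f'raw_{a}.png')
    print(A.shape)
"; ls
```

```text
(500, 800, 3)
(800, 760, 3)
ov_side_190.png
ov_side_225.png
ov_top_160.png
ov_top_285.png
raw_side_190.png
raw_side_225.png
raw_top_160.png
raw_top_285.png
sc.png
side1.png
side1.png.npy
tc.png
top1.png
top1.png.npy
```

View pics/ov_top_285.png

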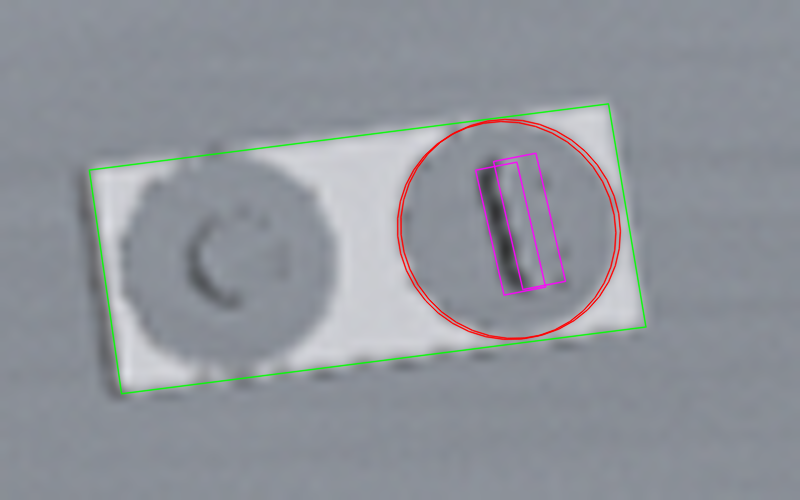

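View pics/ov_side_225.png

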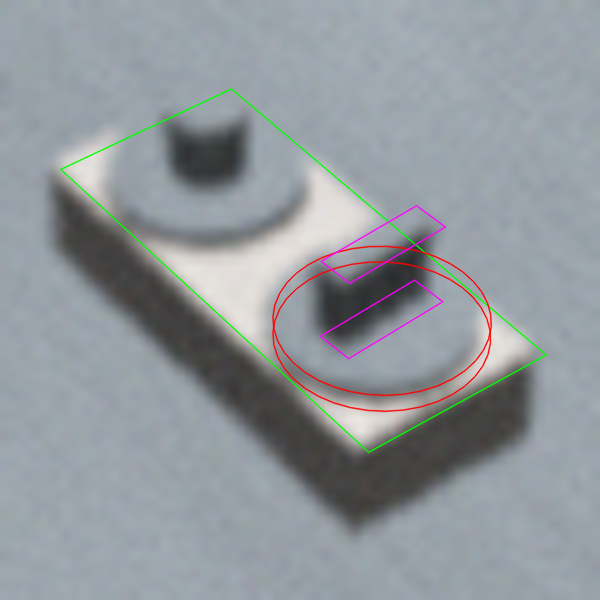

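View pics/ov_top_160.png

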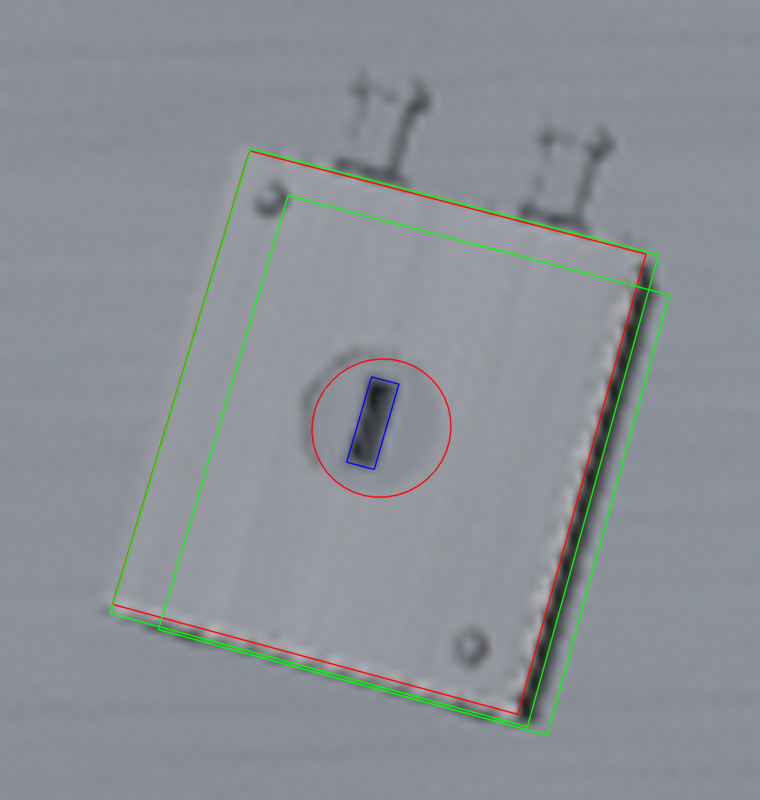

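View pics/ov_side_190.png

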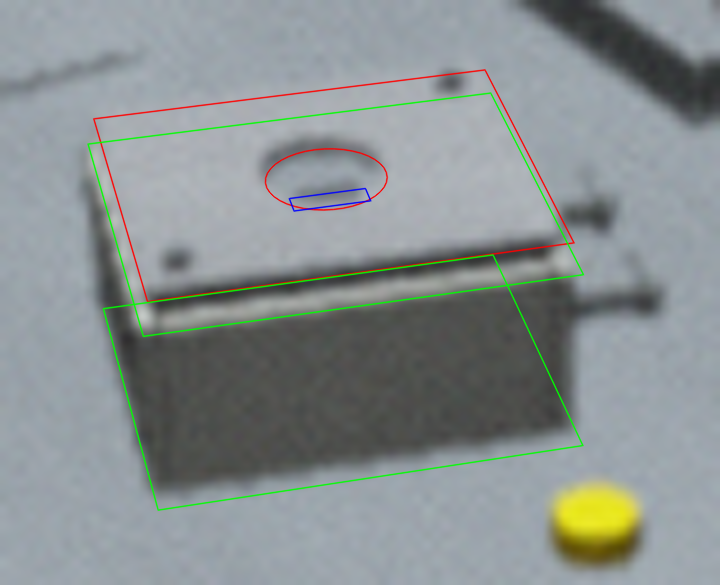

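```bash
cat >> h.py <<'E'
from scipy.spatial.transform import Rotation as Ro
def st(): 
    s=observe(); R=Ro.from_euler('xyz',s['tcp_rot']).as_matrix(); return s,np.array(s['position']),R
def plan(*targets):
    "targets: (x,y,z,jawdeg or None)"
    s,p,R=st(); j=np.degrees(np.arctan2(R[1,1],R[0,1]))
    print('t',round(s['t'],2),'p',np.round(p*1000,1),'jaw',round(j,2),'xaxis',np.round(R[:,0],3),'q',np.round(s['joints'],2),'F',np.round(s['wrist_force'],1),'open',round(s['opening'],3))
    for T in targets:
        d=R.T@(np.array(T[:3])-p)
        roll=None if T[3] is None else -(T[3]-j)
        print('  ',np.round(d,4).tolist(),'roll',roll)
E
python3 - <<'E'
from h import *
plan((.46,.35,.3,100),(.52,.1,.3,100),(.4765,-.2493,.25,100),(.4765,-.2493,.117,100))
E
```

```text
t 0.8 p [201.2 591.8 303.9] jaw 71.22 xaxis [ 0.  0. -1.] q [-1.21  0.69 -0.19  1.57  0.16  0.9  -0.22] F [-0.4 -0.5 -0.4] open 0.999
   [0.0039, -0.1456, 0.3228] roll -28.781964706188617
   [0.0039, -0.3629, 0.4601] roll -28.781964706188617
   [0.0539, -0.7076, 0.5314] roll -28.781964706188617
   [0.1869, -0.7077, 0.5314] roll -28.781964706188617
```

Request:
apply_moves(steps=[{"x": 0,"y": -0.02,"z": 0.045,"roll": -4},{"x": 0,"y": -0.04,"z": 0.09,"roll": -8},{"x": 0,"y": -0.06,"z": 0.135,"roll": -12},{"x": 0,"y": -0.08,"z": 0.18,"roll": -16},{"x": 0,"y": -0.1,"z": 0.225,"roll": -20},{"x": 0,"y": -0.12,"z": 0.27,"roll": -24},{"x": 0,"y": -0.145,"z": 0.31,"roll": -28},{"x": 0,"y": -0.18,"z": 0.34,"roll": -28.8}], claw=0.5)

```text
t: 1.6
position: [0.4679, 0.3105, 0.3039]
tcp_rot: [0.5, 1.568, 0.675]
wrist_force: [0.7, -0.3, -0.4]
opening: 0.502
```

Run:
```python
from h import *
plan((.52,.1,.3,100),(.4765,-.2493,.25,100),(.4765,-.2493,.117,100))
```

```text
t 1.6 p [467.9 310.5 303.9] jaw 100.01 xaxis [ 0.002  0.002 -1.   ] q [-0.44  0.62 -0.39  1.76  0.3   0.82  0.78] F [ 0.7 -0.3 -0.4] open 0.502
   [0.0037, -0.2163, 0.0147] roll 0.01264565389278971
   [0.0531, -0.5528, -0.089] roll 0.01264565389278971
   [0.1861, -0.553, -0.0893] roll 0.01264565389278971
```

Request:
apply_moves(steps=[{"x": 0,"y": -0.05,"z": 0.004},{"x": 0,"y": -0.1,"z": 0.007},{"x": 0,"y": -0.15,"z": 0.01},{"x": 0,"y": -0.2,"z": 0.01},{"x": 0,"y": -0.25,"z": 0.005},{"x": 0,"y": -0.3,"z": -0.01},{"x": 0,"y": -0.35,"z": -0.025},{"x": 0,"y": -0.4,"z": -0.04}])

```text
schema error: expected keys x, y, z, roll
```

Request:
apply_moves(steps=[{"x": 0.005,"y": -0.05,"z": -0.016},{"x": 0.01,"y": -0.1,"z": -0.032},{"x": 0.02,"y": -0.15,"z": -0.049},{"x": 0.05,"y": -0.153,"z": -0.049},{"x": 0.053,"y": -0.153,"z": -0.049}])

```text
schema error: expected keys x, y, z, roll
```

Run:
```python
from h import *
plan((.4765,-.2493,.15,100),(.4765,-.2493,.117,100))
save('side','s2.png',(180,120,140,150),5);save('top','t2.png',(270,180,110,80),7)
```

```text
t 1.6 p [467.9 310.5 303.9] jaw 100.01 xaxis [ 0.002  0.002 -1.   ] q [-0.44  0.62 -0.39  1.76  0.3   0.82  0.78] F [ 0.7 -0.3 -0.4] open 0.502
   [0.1531, -0.5529, -0.0892] roll 0.01264565389278971
   [0.1861, -0.553, -0.0893] roll 0.01264565389278971
```

View pics/s2.png

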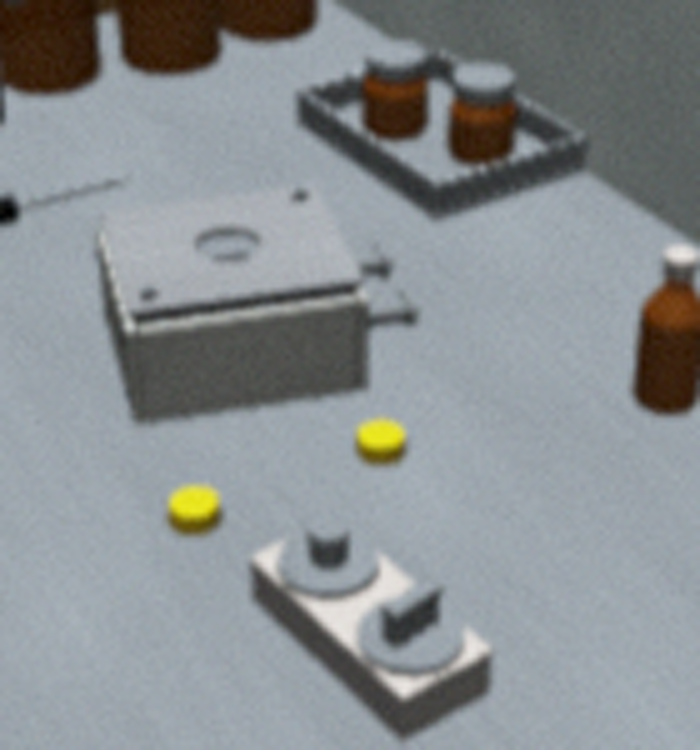

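View pics/t2.png

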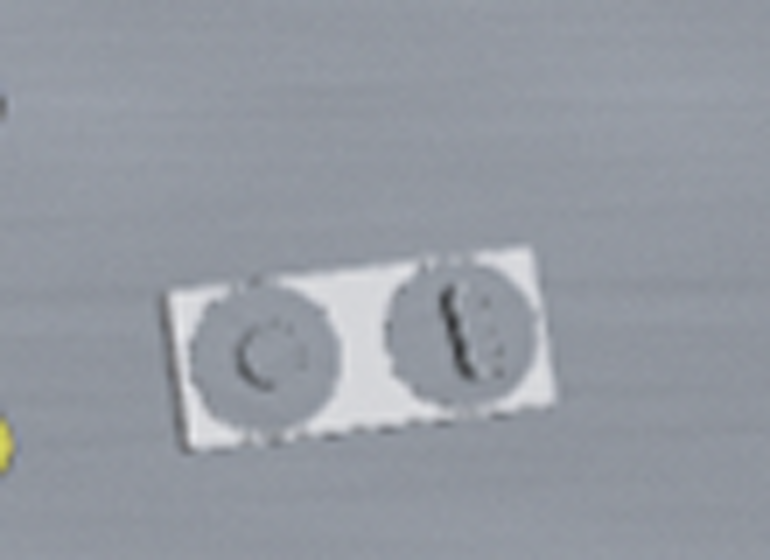

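Both calls were refused, since every row needs a roll key. The pictures show the scene unchanged, so I'll send the moves again.

Request:
apply_moves(steps=[{"x": 0,"y": -0.05,"z": 0.004,"roll": 0},{"x": 0,"y": -0.1,"z": 0.007,"roll": 0},{"x": 0,"y": -0.15,"z": 0.01,"roll": 0},{"x": 0,"y": -0.2,"z": 0.01,"roll": 0},{"x": 0,"y": -0.25,"z": 0.005,"roll": 0},{"x": 0,"y": -0.3,"z": -0.01,"roll": 0},{"x": 0,"y": -0.35,"z": -0.025,"roll": 0},{"x": 0,"y": -0.4,"z": -0.04,"roll": 0}])

```text
t: 2.5
position: [0.4965, -0.0835, 0.3063]
tcp_rot: [-1.478, 1.563, -1.316]
wrist_force: [1.3, -0.6, 0.1]
opening: 0.501
```

Run:
```python
from h import *
plan((.4765,-.2493,.25,100),(.4765,-.2493,.2,100))
```

```text
t 2.5 p [496.5 -83.5 306.3] jaw 99.28 xaxis [ 0.002 -0.007 -1.   ] q [ 0.34  0.55 -0.43  1.92  0.34  0.74  1.45] F [ 1.3 -0.6  0.1] open 0.501
   [0.0575, -0.16, -0.0465] roll -0.7187877959969313
   [0.1075, -0.1596, -0.0465] roll -0.7187877959969313
```

Request:
apply_moves(steps=[{"x": 0,"y": -0.045,"z": -0.014,"roll": -0.7},{"x": 0.015,"y": -0.09,"z": -0.028,"roll": -0.7},{"x": 0.03,"y": -0.13,"z": -0.04,"roll": -0.7},{"x": 0.06,"y": -0.16,"z": -0.0465,"roll": -0.7},{"x": 0.1,"y": -0.16,"z": -0.0465,"roll": -0.7},{"x": 0.12,"y": -0.16,"z": -0.0465,"roll": -0.7},{"x": 0.12,"y": -0.16,"z": -0.0465,"roll": -0.7}])

```text
t: 3.2
position: [0.4751, -0.2493, 0.185]
tcp_rot: [-2.293, 1.564, -2.119]
wrist_force: [0.5, -0.2, 0.7]
opening: 0.498
```

Run:
```python
from h import *
plan((.4765,-.2493,.15,100),(.4765,-.2493,.117,100))
save('side','s3.png',(180,120,140,150),5);save('top','t3.png',(270,180,110,80),7)
```

```text
t 3.2 p [ 475.1 -249.3  185. ] jaw 99.97 xaxis [-0.003 -0.005 -1.   ] q [ 0.59  0.77 -0.33  1.93  0.48  0.52  1.67] F [ 0.5 -0.2  0.7] open 0.498
   [0.035, -0.0, 0.0015] roll -0.032272473660327705
   [0.068, 0.0001, 0.0017] roll -0.032272473660327705
```

View pics/s3.png

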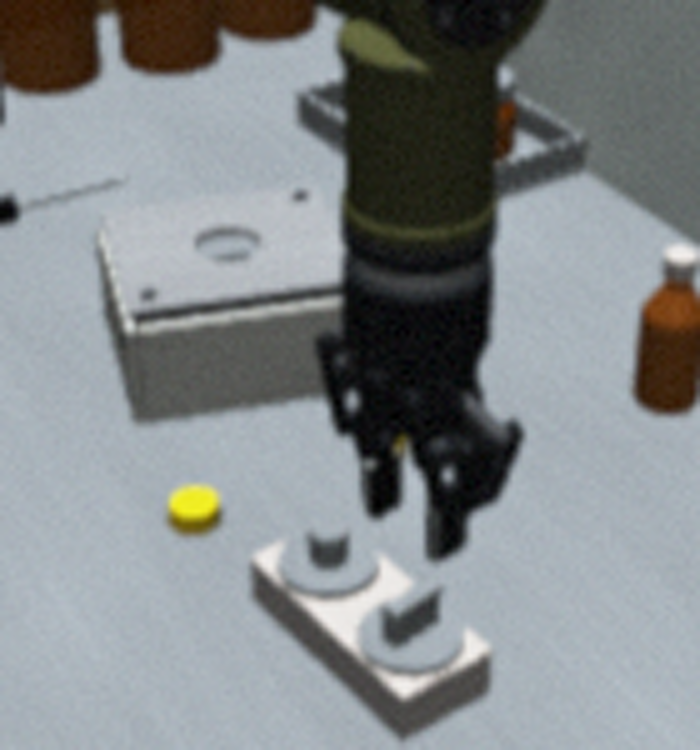

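View pics/t3.png

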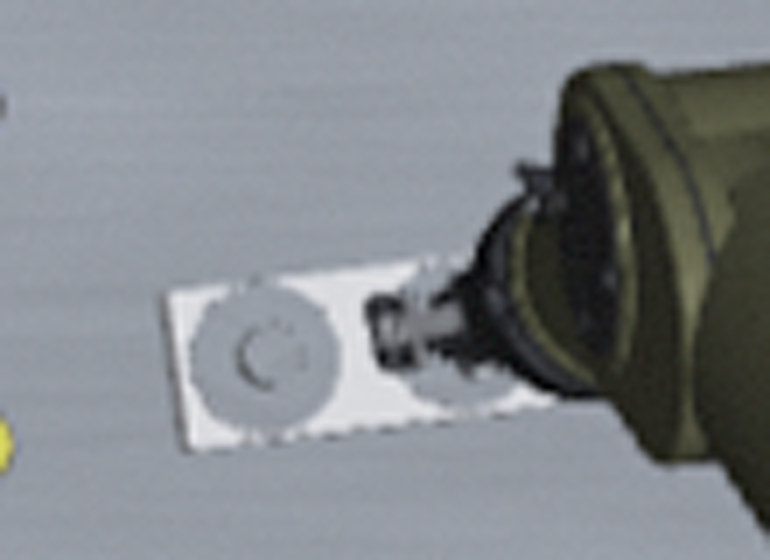

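Run:
```python
from h import *
for z in(.112,.119,.125):print(z,proj('side',(.475,-.2495,z)))
for z in (.054,):print('grip pred',proj('side',(.4765,-.2493,z)))
```

```text
0.112 [262.70121218 226.88325271]
0.119 [262.74236057 224.87889867]
0.125 [262.7778904  223.14822644]
grip pred [262.78567219 242.67797321]
```

Request:
apply_moves(steps=[{"x": 0.02,"y": 0.0,"z": 0.001,"roll": 0},{"x": 0.045,"y": 0.0,"z": 0.001,"roll": 0},{"x": 0.06,"y": 0.0,"z": 0.001,"roll": 0},{"x": 0.067,"y": 0.0,"z": 0.001,"roll": 0},{"x": 0.067,"y": 0.0,"z": 0.001,"roll": 0}])

```text
t: 3.8
position: [0.4789, -0.2496, 0.1215]
tcp_rot: [-1.356, 1.562, -1.18]
wrist_force: [-0.3, 0.5, 0.1]
opening: 0.503
```

Run:
```python
from h import *
plan((.4765,-.2493,.117,100))
save('side','s4.png',(210,170,80,90),8)
```

```text
t 3.8 p [ 478.9 -249.6  121.5] jaw 100.04 xaxis [ 0.003 -0.008 -1.   ] q [ 0.54  0.88 -0.24  1.95  0.55  0.37  1.61] F [-0.3  0.5  0.1] open 0.503
   [0.0045, 0.0008, -0.0023] roll 0.03980836035580637
```

View pics/s4.png

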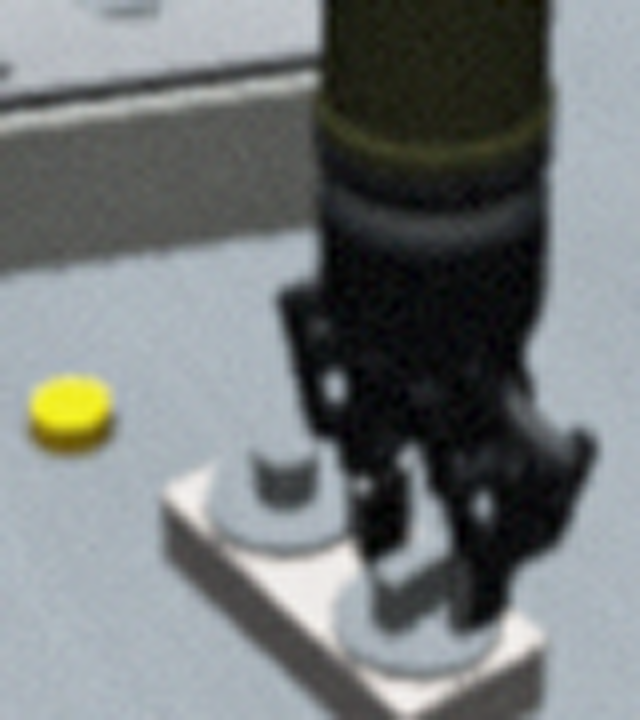

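Request:
apply_moves(steps=[{"x": 0.004,"y": 0.0,"z": -0.003,"roll": 0},{"x": 0.004,"y": 0.0,"z": -0.003,"roll": 0},{"x": 0.004,"y": 0.0,"z": -0.003,"roll": 0}])

```text
t: 4.15
position: [0.4762, -0.2505, 0.1184]
tcp_rot: [-1.252, 1.561, -1.077]
wrist_force: [0.0, 1.1, 0.6]
opening: 0.503
```

Request:
apply_moves(steps=[{"x": 0.0,"y": 0.0,"z": 0,"roll": 0},{"x": 0.0,"y": 0.0,"z": 0,"roll": 0},{"x": 0.0,"y": 0.0,"z": 0,"roll": 0},{"x": 0.0,"y": 0.0,"z": 0,"roll": 0},{"x": 0.0,"y": 0.0,"z": 0,"roll": 0}], claw=0, grip_force=60)

```text
t: 4.65
position: [0.4763, -0.2504, 0.1189]
tcp_rot: [-1.207, 1.561, -1.032]
wrist_force: [-1.3, 0.9, 5.0]
opening: 0.123
```

Run:
```python
from h import *
plan((.4765,-.2493,.117,100))
save('side','s5.png',(210,170,80,90),8)
```

```text
t 4.65 p [ 476.3 -250.4  118.9] jaw 100.02 xaxis [ 0.005 -0.008 -1.   ] q [ 0.54  0.88 -0.24  1.96  0.56  0.36  1.6 ] F [-1.3  0.9  5. ] open 0.123
   [0.0019, 0.001, 0.0004] roll 0.022123685199645138
```

View pics/s5.png

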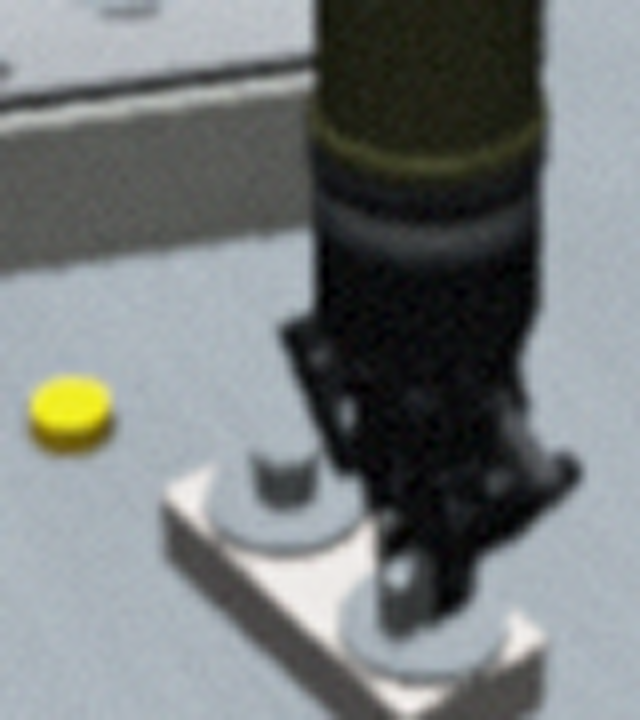

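Request:
apply_moves(steps=[{"x": -0.01,"y": 0.0,"z": 0,"roll": 0},{"x": -0.03,"y": 0.0,"z": 0,"roll": 0},{"x": -0.07,"y": 0.0,"z": 0,"roll": 0},{"x": -0.11,"y": 0.0,"z": 0,"roll": 0},{"x": -0.14,"y": 0.0,"z": 0,"roll": 0},{"x": -0.15,"y": 0.0,"z": 0,"roll": 0}])

```text
t: 5.3
position: [0.4766, -0.2495, 0.2722]
tcp_rot: [-0.979, 1.556, -0.805]
wrist_force: [0.7, -0.0, -1.8]
opening: 0.126
```

Run:
```python
from h import *
plan((.549,-.05,.27,74.1),(.549,.1138,.25,74.1))
save('side','s6.png',(210,130,90,100),8)
```

```text
t 5.3 p [ 476.6 -249.5  272.2] jaw 99.99 xaxis [ 0.01  -0.011 -1.   ] q [ 0.66  0.64 -0.43  1.87  0.4   0.71  1.74] F [ 0.7 -0.  -1.8] open 0.126
   [0.0009, 0.1839, 0.1059] roll 25.892637281210682
   [0.0191, 0.3455, 0.1341] roll 25.892637281210682
```

View pics/s6.png

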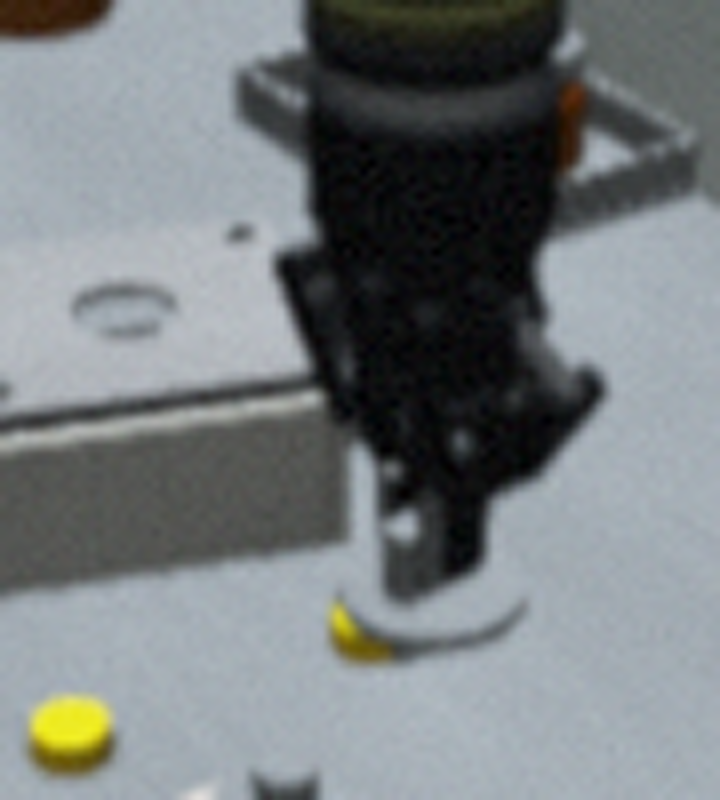

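Request:
apply_moves(steps=[{"x": 0.0,"y": 0.04,"z": 0.02,"roll": 4},{"x": 0.0,"y": 0.085,"z": 0.04,"roll": 8},{"x": 0.0,"y": 0.13,"z": 0.065,"roll": 13},{"x": 0.0,"y": 0.175,"z": 0.085,"roll": 18},{"x": 0.0,"y": 0.22,"z": 0.1,"roll": 22},{"x": 0.0,"y": 0.265,"z": 0.115,"roll": 25},{"x": 0.0,"y": 0.31,"z": 0.125,"roll": 25.9},{"x": 0.0,"y": 0.345,"z": 0.134,"roll": 25.9}])

```text
t: 6.15
position: [0.5476, 0.1168, 0.2671]
tcp_rot: [-0.714, 1.558, -0.989]
wrist_force: [0.7, -0.1, -1.0]
opening: 0.121
```

Request:
apply_moves(steps=[{"x": 0.0,"y": 0.01,"z": 0.0,"roll": 0},{"x": 0.0,"y": 0.01,"z": 0.0,"roll": 0},{"x": 0.0,"y": 0.01,"z": 0.0,"roll": 0}])

```text
t: 6.45
position: [0.5498, 0.1242, 0.266]
tcp_rot: [-0.961, 1.557, -1.238]
wrist_force: [-0.4, -1.6, -0.9]
opening: 0.127
```

Run:
```python
from h import *
plan((.549,.1138,.2,74.1),(.549,.1138,.185,74.1))
save('side','s7.png',(170,90,110,120),6);save('top','t7.png',(150,140,120,120),6)
```

```text
t 6.45 p [549.8 124.2 266. ] jaw 74.15 xaxis [ 0.005 -0.013 -1.   ] q [-0.18  0.66 -0.22  1.79  0.23  0.71  0.76] F [-0.4 -1.6 -0.9] open 0.127
   [0.0661, -0.0094, 0.0015] roll 0.046864751101310276
   [0.0811, -0.0092, 0.0014] roll 0.046864751101310276
```

View pics/s7.png

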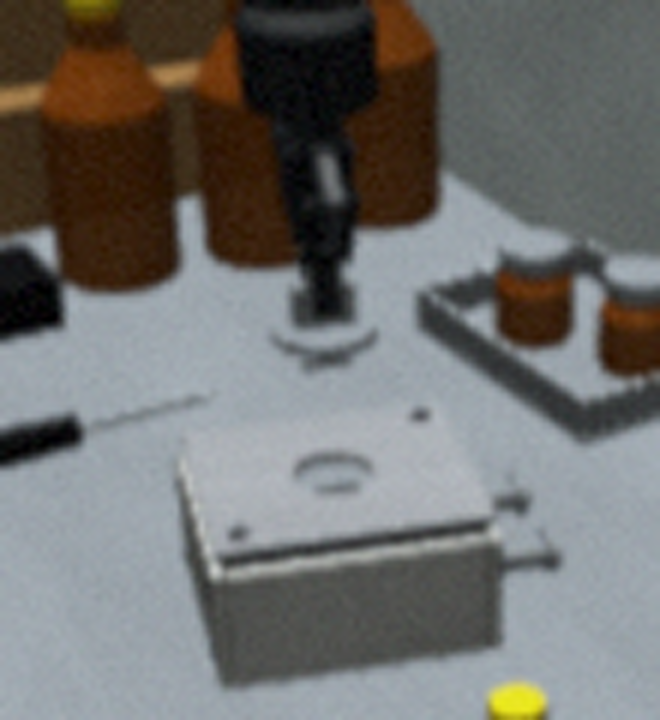

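View pics/t7.png

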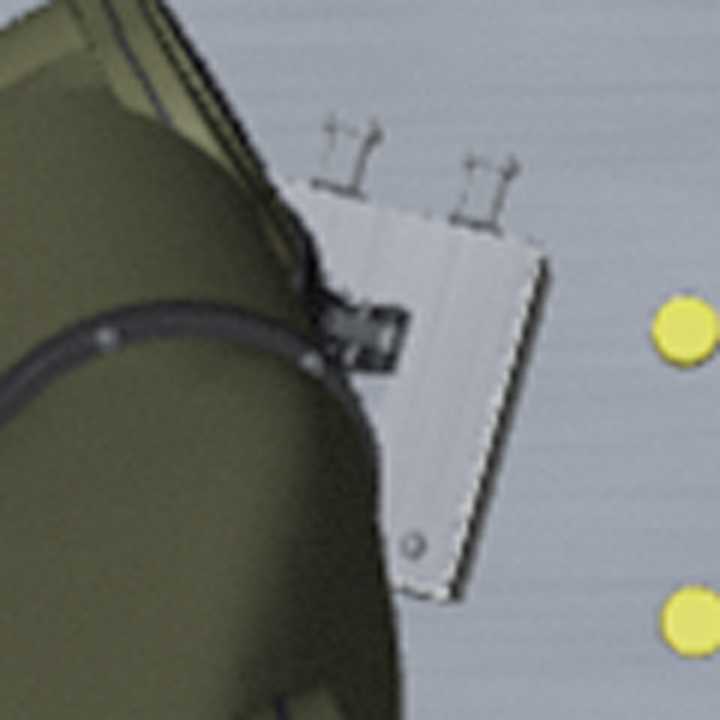

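Run:
```python
from h import *
for p in((.5498,.1242,.187),(.5504,.1232,.187),(.549,.1138,.08),(.549,.1138,.187),(.5455,.109,.093)):print(p,proj('side',p))
```

```text
(0.5498, 0.1242, 0.187) [223.74085249 143.52938625]
(0.5504, 0.1232, 0.187) [224.02839835 143.60063426]
(0.549, 0.1138, 0.08) [226.16420612 171.68753969]
(0.549, 0.1138, 0.187) [224.91205532 144.73999622]
(0.5455, 0.109, 0.093) [225.76075133 169.3801198 ]
```

Request:
apply_moves(steps=[{"x": 0.02,"y": -0.004,"z": 0.001,"roll": 0},{"x": 0.045,"y": -0.0095,"z": 0.0015,"roll": 0},{"x": 0.065,"y": -0.0093,"z": 0.0015,"roll": 0},{"x": 0.072,"y": -0.0093,"z": 0.0015,"roll": 0},{"x": 0.072,"y": -0.0093,"z": 0.0015,"roll": 0},{"x": 0.072,"y": -0.0093,"z": 0.0015,"roll": 0}])

```text
t: 7.15
position: [0.55, 0.1127, 0.1954]
tcp_rot: [-0.797, 1.556, -1.077]
wrist_force: [-0.4, 0.3, -1.8]
opening: 0.125
```

Run:
```python
from h import *
plan((.549,.1138,.19,74.1),(.549,.1138,.185,74.1))
save('side','s8.png',(190,120,80,80),9)
save('top','t8.png',(150,140,120,120),6)
```

```text
t 7.15 p [550.  112.7 195.4] jaw 73.98 xaxis [ 0.007 -0.013 -1.   ] q [-0.18  0.76 -0.19  1.86  0.28  0.54  0.74] F [-0.4  0.3 -1.8] open 0.125
   [0.0054, 0.0009, -0.0013] roll -0.12301061461863583
   [0.0104, 0.0009, -0.0014] roll -0.12301061461863583
```

View pics/s8.png

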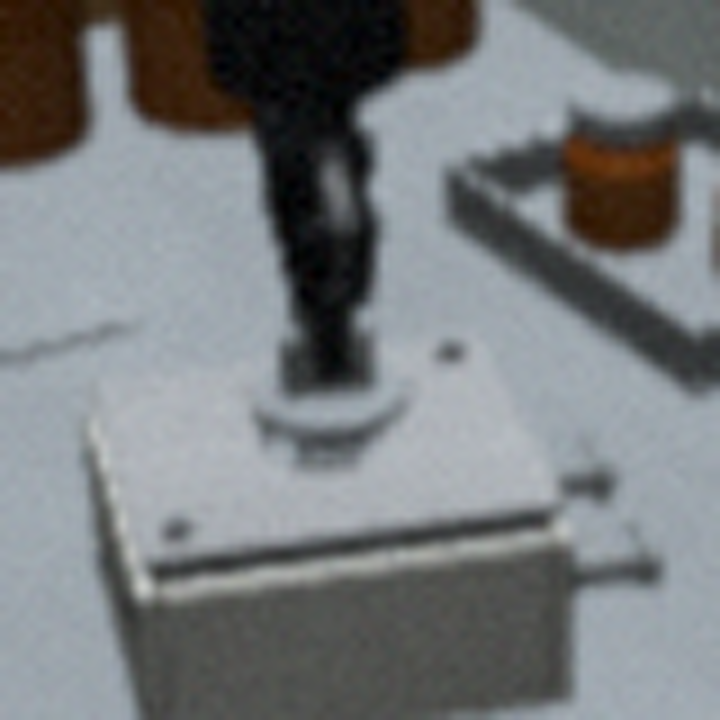

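View pics/t8.png

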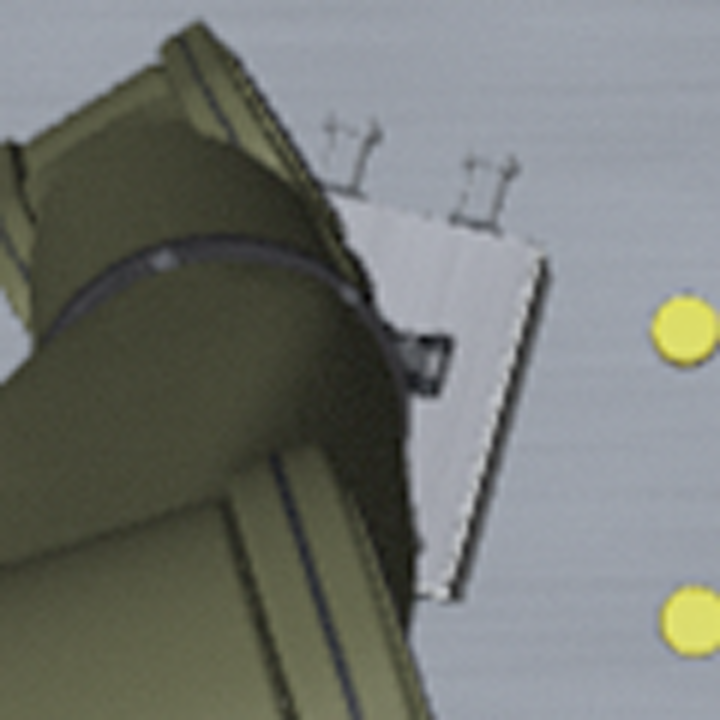

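Request:
apply_moves(steps=[{"x": 0.003,"y": 0.0012,"z": -0.0013,"roll": 0},{"x": 0.005,"y": 0.0012,"z": -0.0013,"roll": 0},{"x": 0.007,"y": 0.0012,"z": -0.0013,"roll": 0},{"x": 0.009,"y": 0.0012,"z": -0.0013,"roll": 0},{"x": 0.01,"y": 0.0012,"z": -0.0013,"roll": 0},{"x": 0.01,"y": 0.0012,"z": -0.0013,"roll": 0}])

```text
t: 7.85
position: [0.549, 0.1145, 0.1854]
tcp_rot: [-0.799, 1.556, -1.078]
wrist_force: [-1.9, -0.6, -1.4]
opening: 0.124
```

Run:
```python
from h import *
plan((.549,.1138,.185,74.1))
```

```text
t 7.85 p [549.  114.5 185.4] jaw 74.02 xaxis [ 0.007 -0.013 -1.   ] q [-0.19  0.78 -0.18  1.87  0.28  0.52  0.73] F [-1.9 -0.6 -1.4] open 0.124
   [0.0004, -0.0007, 0.0002] roll -0.0826468855959206
```

Request:
apply_moves(steps=[{"x": 0.001,"y": 0,"z": 0,"roll": 0},{"x": 0.002,"y": 0,"z": 0,"roll": 0},{"x": 0.003,"y": 0,"z": 0,"roll": 0},{"x": 0.003,"y": 0,"z": 0,"roll": 0}])

```text
t: 8.25
position: [0.549, 0.1152, 0.1827]
tcp_rot: [-0.723, 1.557, -1.001]
wrist_force: [-0.7, 1.1, 0.5]
opening: 0.125
```

Request:
apply_moves(steps=[{"x": 0.001,"y": 0,"z": 0,"roll": 0},{"x": 0.002,"y": 0,"z": 0,"roll": 0},{"x": 0.002,"y": 0,"z": 0,"roll": 0}])

```text
t: 8.55
position: [0.549, 0.1155, 0.1804]
tcp_rot: [-0.7, 1.558, -0.979]
wrist_force: [-0.3, 2.3, -0.9]
opening: 0.124
```

Run:
```python
from h import *
plan((.549,.1138,.185,74.1)); print(observe()['moment'])
save('side','s9.png',(190,120,80,80),9)
```

```text
t 8.55 p [549.  115.5 180.4] jaw 74.06 xaxis [ 0.007 -0.011 -1.   ] q [-0.19  0.78 -0.18  1.87  0.29  0.51  0.73] F [-0.3  2.3 -0.9] open 0.124
   [-0.0046, -0.0017, 0.0005] roll -0.03601427368251109
[0.43319099 0.10351072 0.00054827]
```

View pics/s9.png

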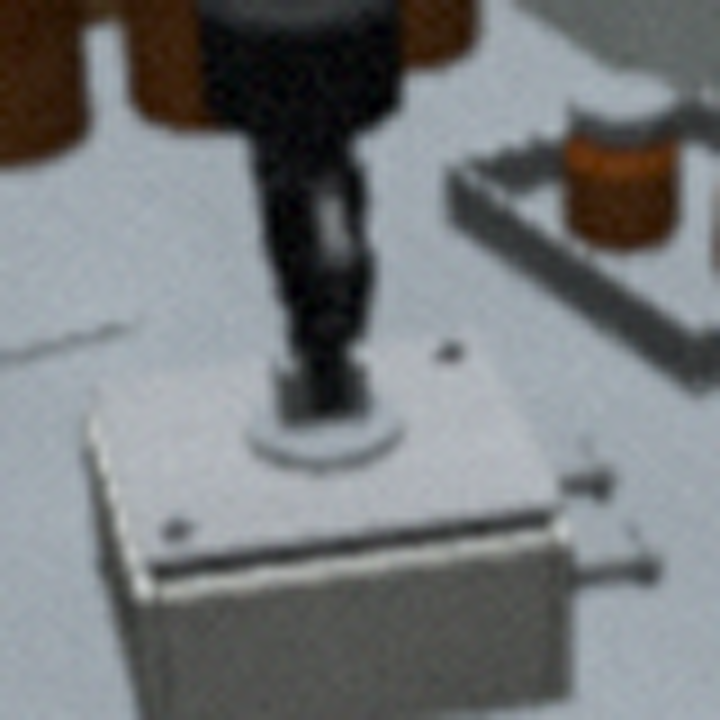

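Request:
apply_moves(steps=[{"x": 0.001,"y": 0.0006,"z": 0,"roll": 0},{"x": 0.002,"y": 0.0006,"z": 0,"roll": 0},{"x": 0.003,"y": 0.0006,"z": 0,"roll": 0},{"x": 0.003,"y": 0.0006,"z": 0,"roll": 0}])

```text
t: 9.0
position: [0.5492, 0.1156, 0.1774]
tcp_rot: [-0.737, 1.557, -1.015]
wrist_force: [-0.6, -2.0, 1.3]
opening: 0.124
```

Request:
apply_moves(steps=[{"x": 0.001,"y": 0,"z": 0,"roll": 0},{"x": 0.002,"y": 0,"z": 0,"roll": 0},{"x": 0.002,"y": 0,"z": 0,"roll": 0}])

```text
t: 9.3
position: [0.5492, 0.1156, 0.1756]
tcp_rot: [-0.735, 1.557, -1.013]
wrist_force: [-2.3, -1.0, 3.5]
opening: 0.124
```

Run:
```python
from h import *
plan((.549,.1138,.185,74.1)); print(observe()['moment'])
```

```text
t 9.3 p [549.2 115.6 175.6] jaw 74.04 xaxis [ 0.007 -0.012 -1.   ] q [-0.19  0.79 -0.17  1.87  0.29  0.5   0.72] F [-2.3 -1.   3.5] open 0.124
   [-0.0094, -0.0019, 0.0004] roll -0.056376704583996684
[ 0.10712405  0.46600925 -0.00909033]
```

Request:
apply_moves(steps=[{"x": 0.001,"y": 0,"z": 0,"roll": 0},{"x": 0.002,"y": 0,"z": 0,"roll": 0},{"x": 0.003,"y": 0,"z": 0,"roll": 0},{"x": 0.004,"y": 0,"z": 0,"roll": 0},{"x": 0.004,"y": 0,"z": 0,"roll": 0}])

```text
t: 9.8
position: [0.5492, 0.1156, 0.172]
tcp_rot: [-0.72, 1.557, -0.998]
wrist_force: [-2.0, -0.8, 7.1]
opening: 0.125
```

Run:
```python
from h import *
plan((.549,.1138,.1705,74.1)); print(observe()['moment'])
save('side','s10.png',(190,120,80,80),9)
```

```text
t 9.8 p [549.2 115.6 172. ] jaw 74.05 xaxis [ 0.008 -0.012 -1.   ] q [-0.19  0.8  -0.17  1.87  0.29  0.49  0.72] F [-2.  -0.8  7.1] open 0.125
   [0.0016, -0.0017, 0.0003] roll -0.054644563168366744
[0.15919585 0.66225005 0.0609501 ]
```

View pics/s10.png

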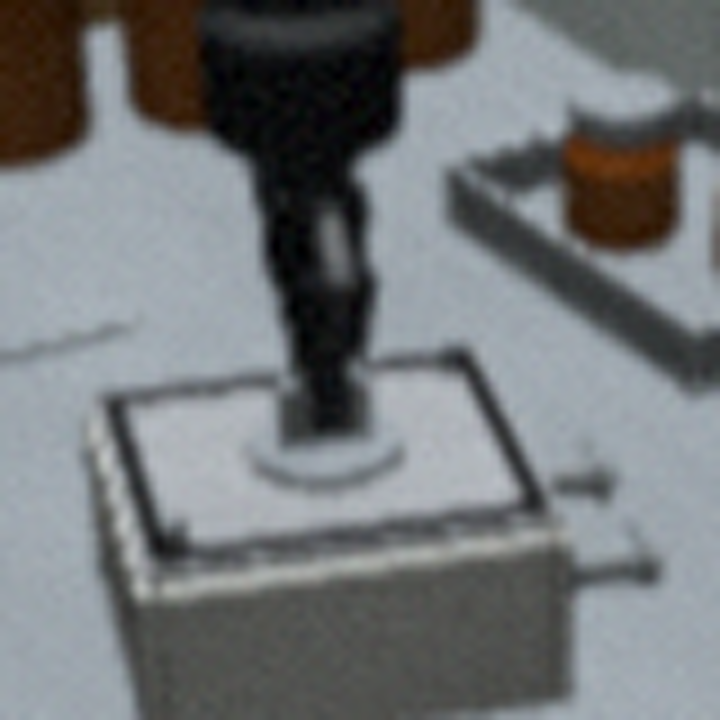

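Request:
apply_moves(steps=[{"x": 0.001,"y": 0,"z": 0,"roll": 0},{"x": 0.0017,"y": 0,"z": 0,"roll": 0},{"x": 0.0017,"y": 0,"z": 0,"roll": 0}])

```text
t: 10.15
position: [0.5492, 0.1155, 0.171]
tcp_rot: [-0.706, 1.557, -0.984]
wrist_force: [-3.1, -0.9, 7.6]
opening: 0.128
```

Request:
apply_moves(steps=[{"x": 0.0002,"y": 0,"z": 0,"roll": 4},{"x": 0.0002,"y": 0,"z": 0,"roll": 8},{"x": 0.0002,"y": 0,"z": 0,"roll": 12},{"x": 0.0002,"y": 0,"z": 0,"roll": 16},{"x": 0.0002,"y": 0,"z": 0,"roll": 16}])

```text
t: 10.65
position: [0.5493, 0.1155, 0.1713]
tcp_rot: [-0.402, 1.556, -0.961]
wrist_force: [-2.7, 0.2, 7.2]
opening: 0.122
```

Run:
```python
from h import *
plan((.549,.1138,.1705,-16)); print(observe()['moment'])
```

```text
t 10.65 p [549.3 115.5 171.3] jaw 57.95 xaxis [ 0.009 -0.012 -1.   ] q [-0.24  0.8  -0.1   1.88  0.19  0.47  0.54] F [-2.7  0.2  7.2] open 0.122
   [0.0008, -0.0016, 0.0006] roll 73.95330751290433
[0.04333535 0.5933038  0.00749717]
```

Request:
apply_moves(steps=[{"x": 0.0006,"y": 0,"z": 0,"roll": 6},{"x": 0.0006,"y": 0,"z": 0,"roll": 12},{"x": 0.0006,"y": 0,"z": 0,"roll": 18},{"x": 0.0006,"y": 0,"z": 0,"roll": 24},{"x": 0.0006,"y": 0,"z": 0,"roll": 30},{"x": 0.0006,"y": 0,"z": 0,"roll": 30}])

```text
t: 11.25
position: [0.5505, 0.1153, 0.1715]
tcp_rot: [0.258, 1.554, -0.827]
wrist_force: [0.0, -0.7, 8.4]
opening: 0.13
```

Run:
```python
from h import *
plan((.549,.1138,.1705,-16)); print(observe()['moment'])
save('side','s11.png',(190,120,80,80),9)
```

```text
t 11.25 p [550.5 115.3 171.5] jaw 27.82 xaxis [ 0.011 -0.012 -1.   ] q [-0.31  0.8   0.03  1.88 -0.02  0.46  0.21] F [ 0.  -0.7  8.4] open 0.13
   [0.001, -0.002, 0.0007] roll 43.81611740935928
[ 0.06307644  0.29253521 -0.02345969]
```

View pics/s11.png

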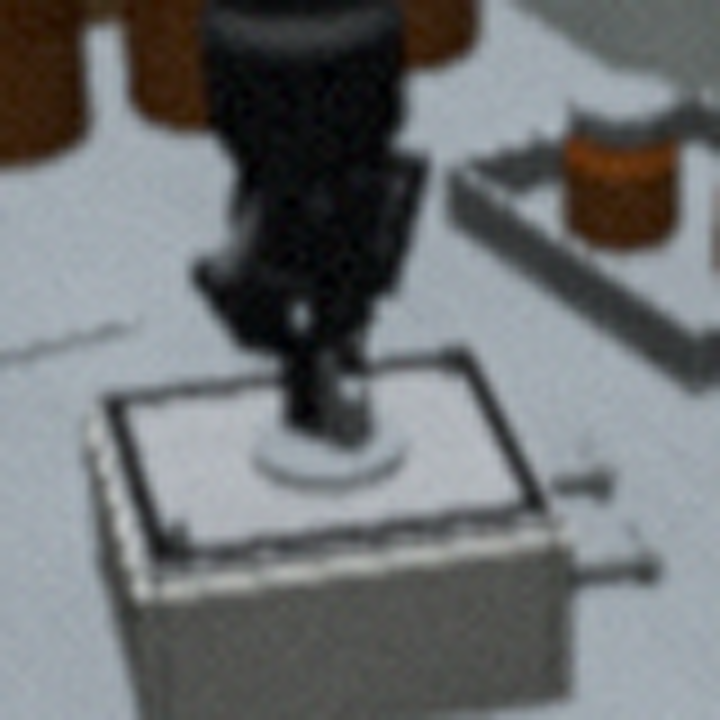

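Request:
apply_moves(steps=[{"x": 0.0005,"y": 0,"z": 0,"roll": 6},{"x": 0.0005,"y": 0,"z": 0,"roll": 12},{"x": 0.0005,"y": 0,"z": 0,"roll": 18},{"x": 0.0005,"y": 0,"z": 0,"roll": 24},{"x": 0.0005,"y": 0,"z": 0,"roll": 30},{"x": 0.0005,"y": 0,"z": 0,"roll": 36},{"x": 0.0005,"y": 0,"z": 0,"roll": 36}])

```text
t: 12.0
position: [0.5507, 0.1155, 0.1717]
tcp_rot: [0.916, 1.553, -0.798]
wrist_force: [-0.9, 0.6, 8.2]
opening: 0.128
```

Run:
```python
from h import *
plan((.549,.1138,.1705,-16)); print(observe()['moment'])
```

```text
t 12.0 p [550.7 115.5 171.7] jaw -8.2 xaxis [ 0.012 -0.012 -1.   ] q [-0.4   0.81  0.18  1.88 -0.27  0.46 -0.18] F [-0.9  0.6  8.2] open 0.128
   [0.0012, -0.0015, 0.0019] roll 7.796022814398338
[ 0.14436412  0.63083707 -0.10199704]
```

Request:
apply_moves(steps=[{"x": 0.0006,"y": 0,"z": 0,"roll": 3},{"x": 0.0006,"y": 0,"z": 0,"roll": 6},{"x": 0.0006,"y": 0,"z": 0,"roll": 8},{"x": 0.0006,"y": 0,"z": 0,"roll": 9},{"x": 0.0006,"y": 0,"z": 0,"roll": 10},{"x": 0.0006,"y": 0,"z": 0,"roll": 10}])

```text
t: 12.6
position: [0.5496, 0.1158, 0.1715]
tcp_rot: [0.993, 1.555, -0.895]
wrist_force: [-4.1, -0.9, 10.0]
opening: 0.127
```

Run:
```python
from h import *
plan((.549,.1138,.1705,-16)); print(observe()['moment'])
save('side','s12.png',(190,120,80,80),9)
```

```text
t 12.6 p [549.6 115.8 171.5] jaw -18.16 xaxis [ 0.01  -0.012 -1.   ] q [-0.43  0.81  0.23  1.89 -0.33  0.47 -0.29] F [-4.1 -0.9 10. ] open 0.127
   [0.001, -0.0, 0.002] roll -2.162834998426348
[0.33276313 1.15025906 0.14512274]
```

View pics/s12.png

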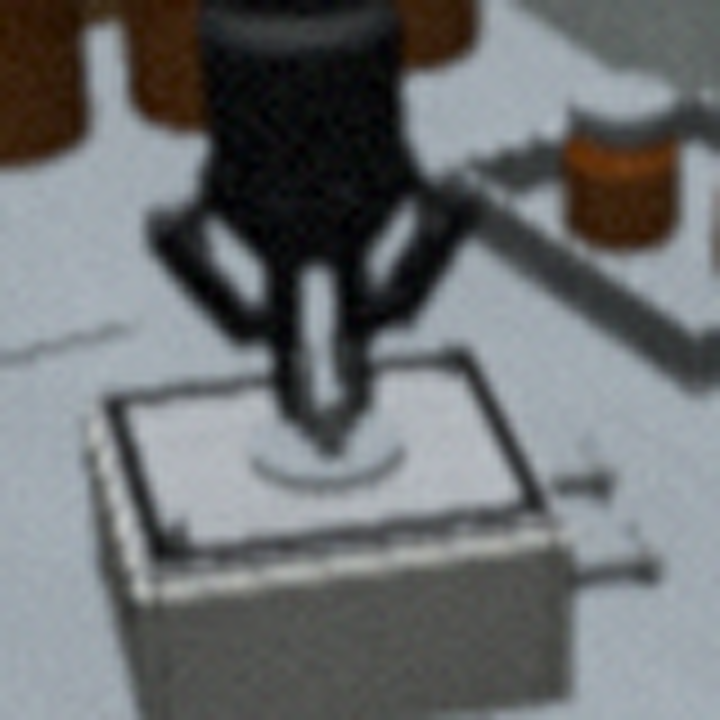

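Request:
apply_moves(steps=[{"x": -0.0005,"y": 0,"z": 0,"roll": -1},{"x": -0.001,"y": 0,"z": 0,"roll": -1.5},{"x": -0.0015,"y": 0,"z": 0,"roll": -1.5},{"x": -0.002,"y": 0,"z": 0,"roll": -1.5},{"x": -0.002,"y": 0,"z": 0,"roll": -1.5}])

```text
t: 13.15
position: [0.5498, 0.1161, 0.1738]
tcp_rot: [1.007, 1.556, -0.855]
wrist_force: [-2.3, 0.8, 6.8]
opening: 0.126
```

Run:
```python
from h import *
plan((.549,.1138,.1745,-16)); print(observe()['moment'])
```

```text
t 13.15 p [549.8 116.1 173.8] jaw -16.63 xaxis [ 0.01  -0.011 -1.   ] q [-0.43  0.81  0.22  1.88 -0.32  0.47 -0.27] F [-2.3  0.8  6.8] open 0.126
   [-0.0007, -0.0001, 0.0024] roll -0.6346000711444688
[0.32595268 0.51123333 0.02284201]
```

Request:
apply_moves(steps=[{"x": -0.0005,"y": 0,"z": 0,"roll": 0},{"x": -0.001,"y": 0,"z": 0,"roll": 0},{"x": -0.0015,"y": 0,"z": 0,"roll": 0},{"x": -0.0015,"y": 0,"z": 0,"roll": 0}])

```text
t: 13.55
position: [0.5498, 0.1161, 0.1749]
tcp_rot: [0.989, 1.556, -0.872]
wrist_force: [0.4, 0.4, -0.3]
opening: 0.127
```

Run:
```python
from h import *
plan((.549,.1138,.1745,-16)); print(observe()['moment'])
```

```text
t 13.55 p [549.8 116.1 174.9] jaw -16.63 xaxis [ 0.01  -0.012 -1.   ] q [-0.43  0.81  0.22  1.88 -0.32  0.48 -0.27] F [ 0.4  0.4 -0.3] open 0.127
   [0.0004, -0.0001, 0.0024] roll -0.6342581240379559
[ 0.20646324  0.08036151 -0.04546666]
```

Request:
apply_moves(steps=[{"x": 0,"y": 0,"z": 0,"roll": 0},{"x": 0,"y": 0,"z": 0,"roll": 0},{"x": 0,"y": 0,"z": 0,"roll": 0},{"x": 0,"y": 0,"z": 0,"roll": 0}], claw=0.5)

```text
t: 13.95
position: [0.5499, 0.116, 0.175]
tcp_rot: [0.999, 1.555, -0.863]
wrist_force: [0.4, -0.2, -0.5]
opening: 0.499
```

Request:
apply_moves(steps=[{"x": -0.015,"y": 0,"z": 0,"roll": 0},{"x": -0.04,"y": 0,"z": 0,"roll": 0},{"x": -0.08,"y": 0,"z": 0,"roll": 0},{"x": -0.12,"y": 0,"z": 0,"roll": 0},{"x": -0.15,"y": 0,"z": 0,"roll": 0},{"x": -0.15,"y": 0,"z": 0,"roll": 0}])

```text
t: 14.55
position: [0.5506, 0.1178, 0.3293]
tcp_rot: [1.394, 1.549, -0.467]
wrist_force: [0.2, 1.0, 0.6]
opening: 0.496
```

Run:
```python
from h import *
plan((.40,-.1,.32,-16))
save('side','s13.png',(190,120,80,80),9)
```

```text
t 14.55 p [550.6 117.8 329.3] jaw -16.66 xaxis [ 0.019 -0.01  -1.   ] q [-0.5   0.59  0.34  1.76 -0.24  0.82 -0.34] F [0.2 1.  0.6] open 0.496
   [0.0085, -0.082, 0.2518] roll -0.6551920859469504
```

View pics/s13.png

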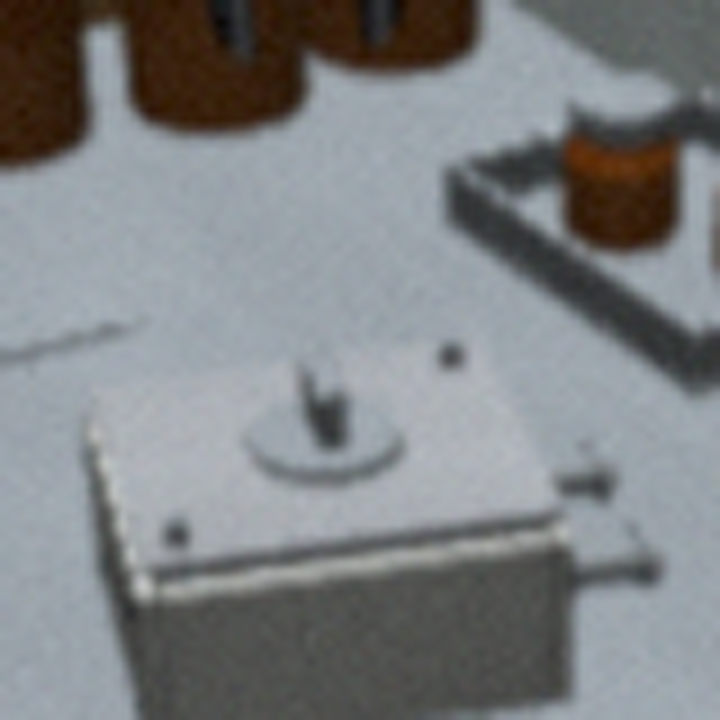

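Request:
apply_moves(steps=[{"x": 0,"y": -0.015,"z": 0.04,"roll": 0},{"x": 0,"y": -0.03,"z": 0.08,"roll": 0},{"x": 0,"y": -0.045,"z": 0.12,"roll": 0},{"x": 0,"y": -0.06,"z": 0.165,"roll": 0},{"x": 0,"y": -0.07,"z": 0.21,"roll": 0},{"x": 0,"y": -0.08,"z": 0.25,"roll": 0},{"x": 0,"y": -0.08,"z": 0.25,"roll": 0},{"x": 0,"y": -0.08,"z": 0.25,"roll": 0}])

```text
t: 15.4
position: [0.4002, -0.0993, 0.3264]
tcp_rot: [1.203, 1.554, -0.661]
wrist_force: [-0.0, 0.0, 0.2]
opening: 0.504
```

Run:
```python
from h import *
plan((.40,-.1,.32,-16))
b=save('side','s14.png',scale=1.5);save('top','t14.png',(150,140,230,120),3.4)
a=np.load('pics/s2.png.npy')
g=lambda im:cv2.cvtColor(im,cv2.COLOR_RGB2GRAY).astype(np.float32)
# front gap strip: dark line row by column, between cols 212..248
for c0 in range(212,248,6):
    out=[]
    for n in('s2','s8','s10','s13','s14'):
        im=g(np.load(f'pics/{n}.png.npy')); s=cv2.resize(im[165:200,c0:c0+6].mean(1)[:,None],(1,350),interpolation=cv2.INTER_CUBIC)[:,0]
        out.append(np.round(165+np.argmin(np.diff(s[:330]))/10,1))
    print(c0,out)
```

```text
t 15.4 p [400.2 -99.3 326.4] jaw -16.78 xaxis [ 0.013 -0.01  -1.   ] q [-0.09  0.4   0.32  2.16 -0.2   0.59  0.07] F [-0.   0.   0.2] open 0.504
   [0.0064, -0.0001, 0.0007] roll -0.7841346845903985
212 [np.float64(181.4), np.float64(181.5), np.float64(180.4), np.float64(181.5), np.float64(181.6)]
218 [np.float64(180.5), np.float64(180.5), np.float64(179.4), np.float64(180.7), np.float64(180.7)]
224 [np.float64(179.4), np.float64(179.4), np.float64(178.4), np.float64(184.4), np.float64(184.4)]
230 [np.float64(178.4), np.float64(178.4), np.float64(177.4), np.float64(179.4), np.float64(179.4)]
236 [np.float64(177.4), np.float64(177.4), np.float64(176.5), np.float64(178.4), np.float64(178.4)]
242 [np.float64(177.4), np.float64(177.4), np.float64(181.4), np.float64(177.5), np.float64(177.4)]
```

View pics/s14.png

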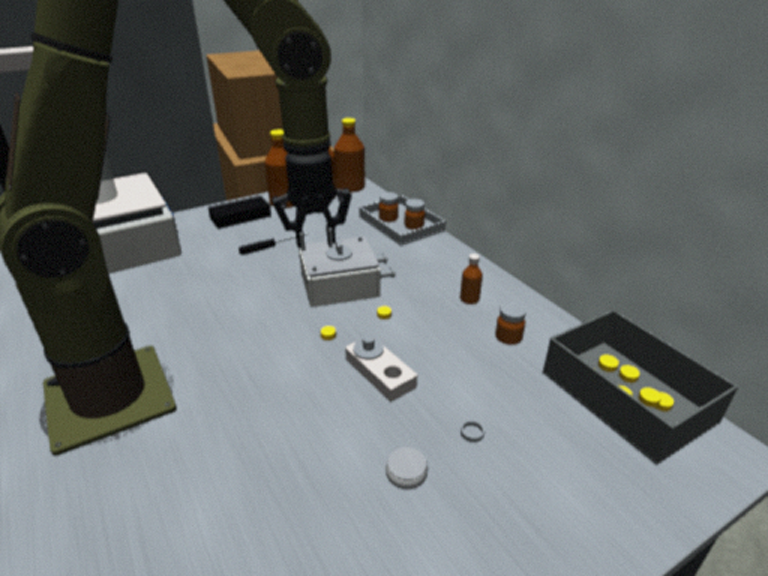

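View pics/t14.png

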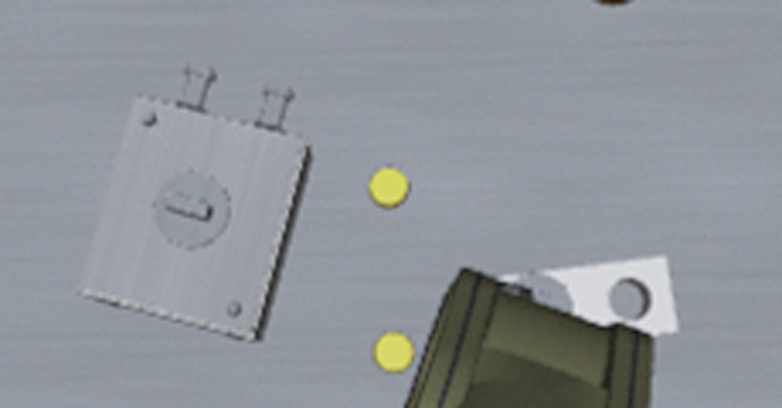

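Run:
```python
from h import *
g=lambda im:cv2.cvtColor(im,cv2.COLOR_RGB2GRAY).astype(np.float32)
for n in('s2','s8','s10','s13','s14'):
    im=g(np.load(f'pics/{n}.png.npy'))
    # shear-align columns 212..248 using slope -> profile
    prof=np.zeros(30); 
    sl=(183-177.2)/(208-248)
    for c in range(212,248):
        r0=177.2+sl*(c-248)-10
        prof+=cv2.remap(im,np.full((30,1),c,np.float32),(r0+np.arange(30))[:,None].astype(np.float32),cv2.INTER_LINEAR)[:,0]/36
    print(n,np.round(prof[5:25]).astype(int))
```

```text
s2 [173 172 171 154 108  66  98 152 139  99  81  80  81  80  80  80  80  80
  80  80]
s8 [176 174 173 157 110  68  99 154 141 100  82  81  82  82  82  81  81  82
  82  80]
s10 [173 175 160 116  89 100 128 160 142 101  83  82  83  83  82  83  82  82
  82  82]
s13 [174 173 173 169 145 104 110 153 139  99  82  81  81  81  81  80  80  80
  81  80]
s14 [177 176 175 171 147 105 111 155 141 101  83  81  82  82  82  82  82  82
  81  81]
```

Run:
```python
from h import *
print(job.job_done()); print(observe()['t'])
```

```text
the job is handed in; nothing more can be done
None
the job is handed in; nothing more can be done
```

The stud is in the pump, turned a quarter turn clockwise, and it holds the cover down on its own. I handed the job in at about 15.5 s, well inside the 67 s limit.

- **Insertion:** The stud went into the slot on the first try, with only about 2 N sideways. I pressed the cover down with about 10 N, and the highest force reading anywhere was 10 N.
- **Turn:** I turned the gripper about 92° until I felt resistance, then eased up with the stud still gripped. The upward load dropped from about 7 N to zero within 1 mm, at the height expected for a cover locked 5 mm above the deck.
- **Last pictures:** The wing sits across the slot direction. The gap under the cover is narrower than before by about 0.7 pixel, or roughly 3 mm. It did not change between two pictures taken about 0.8 s apart after I let go.
- **Other items:** The caps, jars, tin, ring and screwdriver look untouched, and the plug is still in the block. The arm is clear of everything.
- **Disagreements:** My first check of the cover height, following one edge, gave mixed results from column to column. Averaging along the whole edge settled it. The side camera was about 1 pixel (2 mm) off from the top camera. Two move calls were refused for a missing roll key, and nothing moved.

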